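# Log a metal specimen and present it to the tilted inspection camera

## Task

First log the specimen on the tally counter: swing its sprung lever all the way to its stop and let go, so that it springs back home. Then take the oblong specimen out of the tray and present it to the inspection camera: hold it in the air with its flat brass underside centred over the lens, square to the tilted lens, 50 mm clear of the hood's rim, its long side along the hood's long side. Finish while still holding it steady there in the gripper; do not touch the camera, and leave the other specimens, the jar and the dish where they are.

Things in the scene. Friction and masses are not known exactly. Their poses are not given: they have to be found in the camera images.
- oblong_specimen: The specimen to present, 0.15 to 0.3 kg: a brass foot 26 mm (its x) by 46 mm (its y, the long side) by 18 mm high, with an upright steel tang on top, 12 mm (x) by 30 mm (y), from 18 to 52 mm above the underside, to grip it by. Origin: centre of the flat polished underside; z points up through the tang. It stands upright in any one of the tray's three cells, its yaw varying.
- square_specimen: Bystander: like it, but with a 34 mm square foot 18 mm high and a 14 mm square tang, 52 mm tall in all. Origin: centre of the underside. Stands in another cell.
- round_specimen: Bystander: like it, but with a round foot of 36 mm diameter, 18 mm high, and a round tang of 16 mm diameter, 52 mm tall in all. Origin: centre of the underside. Stands in another cell.
- tray: Fixed grey tray, 100 mm (x) by 250 mm (y), walls only 14 mm high and 5 mm thick, floor 5 mm thick, three equal cells in a row along its y. Origin: centre of its underside, on the bench.
- counter: Fixed tally counter, an aluminium box 70 x 66 mm on a dark foot plate 84 x 80 mm, top 50 mm above the bench, row of blank white drums in its front (its -x side). Origin: centre of its underside. The lever lies on top.
- lever_pivot (a point): The lever's upright hinge axis, over the centre of the counter, 60 mm above the bench. Axes as the counter's: z up, -x its front.
- lever_peg (a point): Centre of the top of the lever's black thumb peg, 90 mm above the bench. The peg is upright, 12 mm in diameter, and stands free from 62 to 90 mm above the bench, 75 mm from the hinge axis, at the end of a flat steel arm 10 mm wide (57 to 62 mm above the bench) that reaches over the counter's front edge; a round boss of 24 mm diameter on the hinge axis reaches 67 mm.
- advance_lever (a joint): Lever angle, rad: 0 at home, 1.0 at its stop, growing anticlockwise seen from above. At 0 the arm points 0.5 rad to the +y side of the counter's -x direction, at 1.0 as far to the -y side. A spring drives it home: about 1.6 N at the peg at home, 4.3 N at the stop.
- camera: Fixed inspection camera stand: grey base 110 x 110 mm, 22 mm high, with two cheeks carrying the tilted head between them, knobs to 61 mm either side of its middle (y). Origin: centre of its underside.
- camera_head: The camera's head with a black oblong lens hood, outside 46 mm (its x) by 70 mm (its y, the long side), looking up and leaning 25 degrees from vertical towards the stand's -x side. Origin: centre of the hood's rim, 118 mm above the bench; z points out of the lens along the line of sight, y along the hood's long side (level).
- jar: Bystander: loose amber jar, 52 mm in diameter, 65 mm high. Origin: centre of its underside.
- dish: Bystander: loose steel dish, 90 mm in diameter, 18 mm high. Origin: centre of its underside.
Not all that is in view belongs to the job. What is shaped like the oblong_specimen but turquoise is not meant.

How it is judged (in metres and radians):
On the way, in this order (a step that is already met when the one before it is completed fails the run):
1. the counter's lever is swung to its stop (value of joint advance_lever above 0.92 rad), for 0.05 s.
2. the lever is let go and back home (value of joint advance_lever below 0.08 rad and contact force between each of the arm, the fingers and counter below 0.2 N), for 0.2 s.
3. the oblong specimen is lifted out of the tray by the gripper (height (world z) of oblong_specimen above 0.04 m and contact force between the fingers and oblong_specimen above 1 N), for 0.2 s.
At the end, for the whole second after the job is handed in: Gripper holds the oblong specimen still, in the air: underside centre within 10 mm (x and y) of the line of sight and 38-62 mm out from the hood's rim, its axis within 0.15 rad of that line (tang away), long side within 0.17 rad of the hood's (either way round); lever home (below 0.1 rad) (x of oblong_specimen in the frame of camera_head between -0.01 and 0.01 m and y of oblong_specimen in the frame of camera_head between -0.01 and 0.01 m and z of oblong_specimen in the frame of camera_head between 0.038 and 0.062 m and angle between the z axis of oblong_specimen and the z axis of camera_head, either way round below 0.15 rad and angle between the y axis of oblong_specimen and the y axis of camera_head, either way round below 0.17 rad and angle between oblong_specimen's own z axis and vertical below 1 rad and linear speed of oblong_specimen below 0.02 m/s and angular speed of oblong_specimen below 0.2 rad/s and contact force between the fingers and oblong_specimen above 1 N and contact force between camera and oblong_specimen below 0.1 N and value of joint advance_lever below 0.1 rad); the arm keeps its last pose, push and grip.
It fails at once if the camera is touched (contact force between camera and anything else above 1 N).
It fails at once if a bystander is moved more than 20 mm (distance of any of square_specimen, round_specimen, jar, dish from where it was at the start of the episode above 0.02 m).
It also fails if it takes over 58 s, if anything falls off the work surface, if the arm or the gripper's body presses on something with over 40 N, if the wrist force passes 120 N, or if a joint passes its speed limit or range.

## Robot

A 6-joint arm with a two-finger parallel gripper is mounted at the origin on the work surface. World frame = base frame: x ahead of the robot, y to its left, z up, the work surface at z = 0. Lengths are in mm, angles in rad, forces in N, time in s.
With the tool pointing down it reaches from about 400 to 925 mm from the base axis. Payload 12.5 kg.
Tool frame: the origin (TCP) lies at the very end of the fingers, on their centre line; the grasp point (between the pads) lies 19 mm behind it; z points along the fingers, x is the direction in which the jaws open and shut, and the axes are right-handed (so a half turn about z gives the same grasp; the last joint's range is limited). The gripper opens to 95 mm and grips with 3 to 60 N. Pads are 20 mm wide; open, the fingers measure 119 mm over their backs; the gripper's body (75 mm by 180 mm) begins 59 mm behind the grasp point.
Start: joints at [-1.376, 0.491, 1.559, -0, 1.092, -0.106], TCP at [185.201, -596.948, 214.661] pointing down, gripper open.
Joint ranges: [-3.1, 3.1], [-0.84, 2.19], [0.05, 2.79], [-1.13, 4.28], [0.06, 2.93], [-2.69, 2.69]. Speed limits (rad/s): [2.22, 2.22, 2.79, 3.14, 3.14, 3.14].

## Interface

Orientations are given as [roll, pitch, yaw] about the fixed x, y, z axes, in that order (R = Rz(yaw) Ry(pitch) Rx(roll)).
In Python, from cell import env gives the robot as it stands.
- The arm moves only by the tool arm_command, never from a script. Its argument "motion" is one flat list of numbers, 7 for each row, row after row: the opening, from -1 (shut) to 1 (fully open), then the shift along the tool's x, y, z in mm, then the turn, a rotation vector about the tool's x, y, z in degrees. In form: [fingers, dx, dy, dz, rx, ry, rz, fingers, dx, dy, dz, rx, ry, rz, ...]. A call has 1 to 20 rows; each row is the pose to reach, as a shift and turn from the pose commanded when the call began, along the tool's axes at that moment; what a row does not reach only later rows make up. A row lasts 1/10 s, in which the tool goes at most 50 mm and 8.59 degrees, less where a joint would pass 70% of its speed; a pose out of reach is approached as far as the arm can. A call with a gripper value outside its range is refused whole. The fingers move at their own pace and stop on an object; the grip force is fixed at half the most. Time passes only in rows, so rows that repeat a pose let the fingers close. It gives the time, the measured TCP pose, the force and the opening at its end, in the units of the state.
- env.state(): the state, without advancing time (a new reading comes with each control period).
- env.read_camera(name): name is "scene" or "top" or "wrist"; returns (picture, depth): 480x640x3 uint8, red, green, blue; 480x640 float32, mm along the optical axis (not along the pixel's ray), 0 where there is no reading.
- env.calibration(name): a dict with "fx", "fy", "cx", "cy" (pixels), "distortion" ([k1, k2, p1, p2, k3] as OpenCV has them; the pictures are not rectified), "cam_to_world" (4x4, takes a point from camera to world coordinates). Camera axes: x right, y down, z forward; pixel columns grow to the right and rows downward; lengths in mm; the calibration is good to about 2 mm. A picture is of the moment at which its call begins: read the wrist's pose just before it. calibration takes no time and is no camera call; for the wrist camera it gives the pose at the moment of the call.
- env.job_done(): hands the job in, once; it reports no verdict.
Trained networks look in the newest picture that a camera, given by its name, has taken for a name from the list of things; names that differ only in an ending like _2 or _b are one class to them, and where a whole thing is asked for, a point or a joint stands for the part that bears it (a point fixed in the world has none). Each returns a list of dicts, best first, with "confidence" (0 to 1); they miss things now and then, are a little off and sometimes report something else, mostly with a low value. They report only what shows in the picture. A call takes as long as a camera call. They do not tell look-alikes from the thing itself.
- env.recognise(camera, label): "location" ([column, row] in pixels, amid what is visible of it).
- env.silhouettes(camera, label): "region" (480x640 bool, what is visible of it) and "location" ([column, row] in pixels, amid what is visible of it).
- env.spot_point(camera, label): "location" ([column, row] in pixels: a listed point, or the origin of a listed thing).
The state is a dict: "t": time; "joints": joint angles; "qvel": joint speeds; "tau": joint torques, N m; "eef_pos": TCP position; "tcp_rot": TCP orientation; "ft_force": force on the tool from outside, world axes, zero at the start; "moment": the same for the moment, N m; "opening": opening from 0.0 (shut) to 1.0 (fully open).
Only numpy, scipy, OpenCV 4.12 (cv2) and the standard library are available. Lean on these libraries where they do the work, as an engineer would, in place of code of your own. Each camera call takes 0.05 s, during which the arm holds its last target.

## Working session

There is one attempt and no reset: what is moved stays moved. The work goes in short steps, Python scripts to look and compute and a tool call to move; the robot and the scene stay as the last step left them, time stands still between calls to the robot, and variables do not carry over. Pictures are saved under pics/ and viewed, and the job is handed in when it is done.

Besides the shell and the picture viewer there is one more tool, called after "Request:" as name(argument=value, ...) on one line, values as JSON. arm_command: Moves the arm, as the interface text tells. Its arguments: {"type":"object","properties":{"motion":{"type":"array","items":{"type":"number"}}},"required":["motion"]}

```bash
ls; mkdir -p pics; python3 - <<'E'
from cell import env
import cv2, numpy as np
print(env.state())
for n in ["scene","top","wrist"]:
    p,d=env.read_camera(n); cv2.imwrite(f"pics/{n}0.png",p[:,:,::-1]); np.save(f"pics/{n}0.npy",d)
    c=env.calibration(n); print(n,c)
    if n!="wrist" :
        for l in ["oblong_specimen","square_specimen","round_specimen","tray","counter","lever_pivot","lever_peg","camera","camera_head","jar","dish"]:
            print(l,[(np.round(q["location"]),round(q["confidence"],2)) for q in env.spot_point(n,l)][:4])
E
```

```text
pics
{'t': 0.0, 'joints': array([-1.37564196e+00,  4.91573069e-01,  1.55947412e+00,  4.81889257e-06,
        1.09166744e+00, -1.05594147e-01]), 'qvel': array([-0.0011895 , -0.00053631,  0.00105564,  0.00147177, -0.00148111,
        0.00241305]), 'tau': array([ 4.31443568e-04, -6.12628484e+01, -2.58177316e+01,  6.92570396e-02,
        4.82808065e-02, -1.60431714e-04]), 'eef_pos': array([ 185.12512021, -596.69490903,  214.04485366]), 'tcp_rot': array([-3.14147015e+00,  1.11527264e-03, -1.27004997e+00]), 'ft_force': array([-0.32326133,  0.81367915,  0.3975341 ]), 'moment': array([ 0.01732207,  0.054681  , -0.00107151]), 'opening': 1.0005620578388281}
scene {'fx': 475.6157662725514, 'fy': 475.6157662725514, 'cx': 321.1437829500639, 'cy': 238.97354092353555, 'distortion': array([0.0444496, 0.       , 0.       , 0.       , 0.       ]), 'cam_to_world': array([[-7.87543175e-01,  5.10418668e-01, -3.45323807e-01,
         8.84934951e+02],
       [ 6.16145927e-01,  6.41407991e-01, -4.57121413e-01,
         4.45858269e+02],
       [-1.18298538e-02, -5.72772706e-01, -8.19628869e-01,
         8.62
[... 1700 characters left out ...]
amera [(array([523., 271.]), 0.89)]
camera_head [(array([552., 284.]), 0.68)]
jar [(array([302., 148.]), 0.8)]
dish [(array([193., 149.]), 0.77)]
wrist {'fx': 396.14043367647656, 'fy': 396.14043367647656, 'cx': 312.4057914918983, 'cy': 237.0955932700116, 'distortion': array([-0.06553629,  0.        ,  0.        ,  0.        ,  0.        ]), 'cam_to_world': array([[ 2.96358797e-01, -9.23057985e-01, -2.45225241e-01,
         2.54840204e+02],
       [-9.55076419e-01, -2.86612961e-01, -7.53793376e-02,
        -5.76796405e+02],
       [-7.05233020e-04,  2.56548175e-01, -9.66531188e-01,
         3.85077146e+02],
       [ 0.00000000e+00,  0.00000000e+00,  0.00000000e+00,
         1.00000000e+00]])}
```

View pics/top0.png

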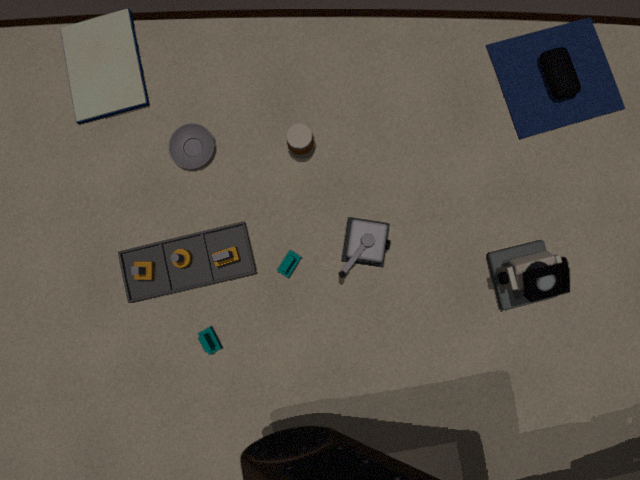

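View pics/scene0.png

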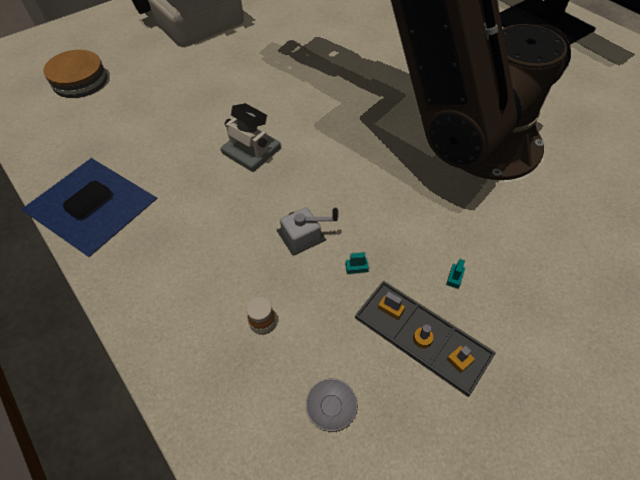

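The top view shows the tray at the left with square (143,270), round (180,259) and oblong (226,256) brass pieces. There are turquoise look-alikes at (290,264) and (210,340). The counter is at (367,243) with its peg at (342,274), and the camera stand is at (530,277). The oblong brass piece in the tray's right-hand cell is the one meant.

```bash
cat > h.py <<'E'
import cv2, numpy as np
from cell import env
def ray(c,px):
    K=np.array([[c['fx'],0,c['cx']],[0,c['fy'],c['cy']],[0,0,1]])
    u=cv2.undistortPoints(np.array(px,float).reshape(-1,1,2),K,c['distortion'],None,None).reshape(-1,2)
    r=np.c_[u,np.ones(len(u))]
    return r  # camera rays z=1
def at_z(c,px,z):
    r=ray(c,px)@c['cam_to_world'][:3,:3].T; o=c['cam_to_world'][:3,3]
    return o+r*((z-o[2])/r[:,2])[:,None]
def cloud(c,d):
    vv,uu=np.mgrid[:480,:640]
    r=ray(c,np.c_[uu.ravel(),vv.ravel()])
    P=(r*d.reshape(-1,1))@c['cam_to_world'][:3,:3].T+c['cam_to_world'][:3,3]
    P[d.ravel()<=0]=np.nan
    return P.reshape(480,640,3)
def proj(c,P):
    M=np.linalg.inv(c['cam_to_world']); K=np.array([[c['fx'],0,c['cx']],[0,c['fy'],c['cy']],[0,0,1]])
    return cv2.projectPoints(np.array(P,float).reshape(-1,1,3),cv2.Rodrigues(M[:3,:3])[0],M[:3,3],K,c['distortion'])[0].reshape(-1,2)
E
python3 - <<'E'
from h import *
c=env.calibration("top"); P=cloud(c,np.load("pics/top0.npy"))
for n,(u,v),z in [("peg",(342,274),90),("pivot",(369,239),60),("obl tang top",(222,255),52)]:
    print(n,at_z(c,[(u,v)],z).round(),P[v,u].round())
m=P[...,2]
def rect(u0,u1,v0,v1,zl,zh,name):
    Q=P[v0:v1,u0:u1].reshape(-1,3); q=Q[(Q[:,2]>zl)&(Q[:,2]<zh)]
    r=cv2.minAreaRect(q[:,:2].astype(np.float32)); print(name,len(q),r,q[:,2].mean())
print("bench z",np.nanmedian(m[300:360,300:450]))
rect(100,270,210,310,9,20,"tray walls")
rect(340,395,210,270,44,54,"counter top")
rect(480,575,235,315,15,26,"cam base")
rect(204,250,235,275,46,60,"tang top");rect(204,250,235,275,16,30,"foot")
for im in ["top","scene"]:
    p=cv2.imread(f"pics/{im}0.png")
    crops=[p[220:310,110:270],p[230:330,470:600],p[200:290,320:410]] if im=="top" else [p[270:400,340:500],p[90:180,200:300],p[195:260,270:360]]
    cv2.imwrite(f"pics/{im}_crops.png",np.hstack([cv2.resize(x,(260,int(260*x.shape[0]/x.shape[1])),interpolation=cv2.INTER_CUBIC)[:180].copy() if 0 else cv2.resize(x,(265,220),interpolation=cv2.INTER_CUBIC) for x in crops]))
E
```

```text
peg [[491. -28.  90.]] [491. -28.  88.]
pivot [[552. -76.  60.]] [551. -75.  68.]
obl tang top [[522. 185.  52.]] [522. 184.  57.]
bench z -0.13678349216939978
tray walls 1489 ((509.7567443847656, 263.41497802734375), (101.16636657714844, 251.54849243164062), 13.983076095581055) 13.252599433153605
counter top 1128 ((551.05908203125, -72.65003204345703), (64.2962646484375, 69.7500991821289), 81.54011535644531) 49.33831551087079
cam base 1426 ((490.72216796875, -362.66473388671875), (110.67805480957031, 109.37779998779297), 13.414355278015137) 21.329261498411906
tang top 132 ((521.0400390625, 186.47813415527344), (12.087059020996094, 30.754165649414062), 17.855863571166992) 55.88762838909465
foot 217 ((509.5792236328125, 172.796875), (61.04798126220703, 81.24591064453125), 22.65546989440918) 22.407513296093434
```

View pics/top_crops.png

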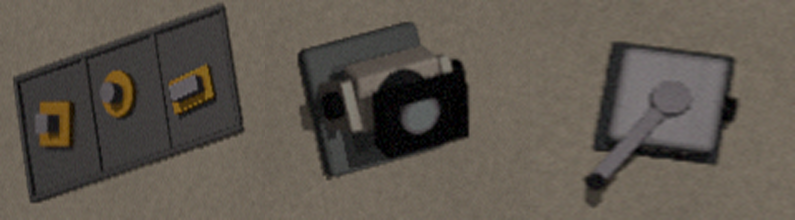

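View pics/scene_crops.png

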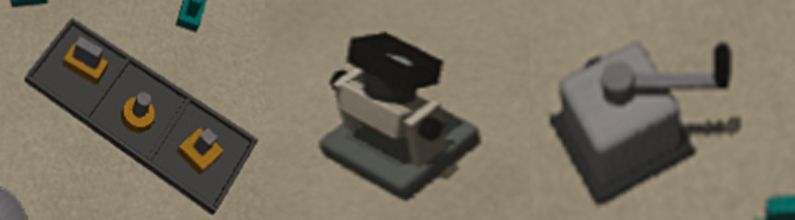

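The crops show the brass oblong (tray's right-hand cell in the top view, near-left in the scene view), the hood tilted towards top-image right and down, and the lever arm with its peg. Next I measure the head's tilt from depth.

```bash
python3 - <<'E'
from h import *
for n,box in [("top",(480,580,235,320)),("scene",(215,285,95,150))]:
    c=env.calibration(n); P=cloud(c,np.load(f"pics/{n}0.npy")); im=cv2.imread(f"pics/{n}0.png").astype(int).sum(2)
    u0,u1,v0,v1=box
    Q=P[v0:v1,u0:u1].reshape(-1,3); b=im[v0:v1,u0:u1].ravel()
    ok=(Q[:,2]>95); q=Q[ok]; print(n,len(q),"z",np.percentile(q[:,2],[0,5,50,95,100]).round(),"mean",q.mean(0).round(1))
    # RANSAC plane w/ black pixels
    k=q[b[ok]<110]; best=0; rng=np.random.default_rng(0)
    for _ in range(2000):
        s=k[rng.choice(len(k),3,False)]; nn=np.cross(s[1]-s[0],s[2]-s[0]); 
        if np.linalg.norm(nn)<50: continue
        nn/=np.linalg.norm(nn); i=np.abs((k-s[0])@nn)<1.5
        if i.sum()>best: best=i.sum(); I=i
    r=k[I]; m=r.mean(0); nv=np.linalg.svd(r-m)[2][2]; nv*=np.sign(nv[2])
    print(" plane",best,len(k),m.round(1),nv.round(3),"tilt",np.degrees(np.arccos(nv[2])).round(1),"az",np.degrees(np.arctan2(nv[1],nv[0])).round(1))
    # in-plane rect
    ey=np.cross([0,0,1],nv); ey/=np.linalg.norm(ey); ex=np.cross(ey,nv)
    ab=np.c_[(r-m)@ex,(r-m)@ey]; R=cv2.minAreaRect(ab.astype(np.float32)); print(" rect",R,"centre",(m+ex*R[0][0]+ey*R[0][1]).round(1))
    for t in ["camera_head","camera"]:
        print(t,[(np.round(x["location"],1),round(x["confidence"],2)) for x in env.spot_point(n,t)][:2])
    print(at_z(c,[x["location"] for x in env.spot_point(n,"camera_head")][:1],118).round(1))
E
```

```text
top 1419 z [ 95.  97. 109. 127. 130.] mean [ 480.7 -366.   110. ]
 plane 344 1154 [ 499.4 -360.5  117.3] [0.891 0.23  0.392] tilt 66.9 az 14.5
 rect ((5.340658187866211, -1.3512229919433594), (71.08670806884766, 37.5244255065918), 89.62498474121094) centre [ 501.8 -361.3  112.3]
camera_head [(array([552.5, 284.2]), 0.68)]
camera [(array([523.2, 271.2]), 0.89)]
[[ 475.8 -373.2  118. ]]
scene 568 z [ 95.  97. 108. 124. 127.] mean [ 484.5 -362.8  109.4]
 plane 180 513 [ 499.9 -360.2  113. ] [0.888 0.202 0.413] tilt 65.6 az 12.8
 rect ((2.8444747924804688, 0.677825927734375), (67.79811096191406, 34.747802734375), 89.97824096679688) centre [ 500.9 -359.3  110.5]
camera_head [(array([250.5, 112.4]), 0.81)]
camera [(array([248.9, 154.6]), 0.57)]
[[ 478.1 -356.6  118. ]]
```

```bash
python3 - <<'E'
from h import *
yaw=np.radians(13.5); t=np.radians(25)
R=np.array([[np.cos(yaw),-np.sin(yaw),0],[np.sin(yaw),np.cos(yaw),0],[0,0,1]])@np.array([[np.cos(-t),0,np.sin(-t)],[0,1,0],[-np.sin(-t),0,np.cos(-t)]])
print(R.round(3))
o=np.array([490.,-362,118])
for n,box in [("top",(480,580,235,320)),("scene",(215,285,95,150))]:
    c=env.calibration(n); P=cloud(c,np.load(f"pics/{n}0.npy")); im=cv2.imread(f"pics/{n}0.png").astype(int).sum(2)
    u0,u1,v0,v1=box
    Q=P[v0:v1,u0:u1].reshape(-1,3); b=im[v0:v1,u0:u1].ravel(); q=Q[(Q[:,2]>95)&(b<150)]
    L=(q-o)@R; 
    print(n,np.percentile(L[:,2],[50,80,95,99,100]).round(1))
    h=np.histogram(L[:,2],np.arange(-40,12,2)); print(list(zip(h[1].astype(int),h[0])))
    zt=np.percentile(L[:,2],98); k=L[(L[:,2]>zt-5)]
    print(" near rim x",np.percentile(k[:,0],[1,5,95,99]).round(1)," y",np.percentile(k[:,1],[1,5,95,99]).round(1),len(k))
    k=L[(L[:,2]>-25)]
    print(" all x",np.percentile(k[:,0],[0,2,98,100]).round(1)," y",np.percentile(k[:,1],[0,2,98,100]).round(1),len(k))
    p=cv2.imread(f"pics/{n}0.png")
    # overlay model with guess refined
    np.save(f"pics/L_{n}.npy",L)
E
```

```text
[[ 0.881 -0.233 -0.411]
 [ 0.212  0.972 -0.099]
 [ 0.423  0.     0.906]]
top [-2.   6.   7.8  8.7  9.4]
[(np.int64(-40), np.int64(0)), (np.int64(-38), np.int64(0)), (np.int64(-36), np.int64(0)), (np.int64(-34), np.int64(0)), (np.int64(-32), np.int64(0)), (np.int64(-30), np.int64(2)), (np.int64(-28), np.int64(10)), (np.int64(-26), np.int64(11)), (np.int64(-24), np.int64(8)), (np.int64(-22), np.int64(8)), (np.int64(-20), np.int64(9)), (np.int64(-18), np.int64(18)), (np.int64(-16), np.int64(27)), (np.int64(-14), np.int64(46)), (np.int64(-12), np.int64(139)), (np.int64(-10), np.int64(86)), (np.int64(-8), np.int64(82)), (np.int64(-6), np.int64(75)), (np.int64(-4), np.int64(71)), (np.int64(-2), np.int64(82)), (np.int64(0), np.int64(74)), (np.int64(2), np.int64(81)), (np.int64(4), np.int64(121)), (np.int64(6), np.int64(190)), (np.int64(8), np.int64(43))]
 near rim x [-38.  -37.3   9.1   9.6]  y [-37.1 -35.8  31.9  32.8] 387
 all x [-38.7 -37.    9.6  10.6]  y [-38.  -35.9  33.   33.7] 1166
scene [-3.5  2.4  4.8  5.6  6. ]
[(np.int64(-40), np.int64(0)), (np.int64(-38), np.int64(0)), (np.int64(-36), np.int64(0)), (np.int64(-34), np.int64(0)), (np.int64(-32), np.int64(0)), (np.int64(-30), np.int64(2)), (np.int64(-28), np.int64(7)), (np.int64(-26), np.int64(9)), (np.int64(-24), np.int64(7)), (np.int64(-22), np.int64(8)), (np.int64(-20), np.int64(11)), (np.int64(-18), np.int64(21)), (np.int64(-16), np.int64(26)), (np.int64(-14), np.int64(25)), (np.int64(-12), np.int64(24)), (np.int64(-10), np.int64(37)), (np.int64(-8), np.int64(44)), (np.int64(-6), np.int64(38)), (np.int64(-4), np.int64(52)), (np.int64(-2), np.int64(40)), (np.int64(0), np.int64(65)), (np.int64(2), np.int64(59)), (np.int64(4), np.int64(57)), (np.int64(6), np.int64(0)), (np.int64(8), np.int64(0))]
 near rim x [-38.9 -37.5   8.    9.3]  y [-36.9 -35.1  32.2  32.8] 173
 all x [-39.8 -37.4   9.4  10.7]  y [-39.1 -35.6  33.1  34.5] 518
```

```bash
cat >> h.py <<'E'
from scipy.spatial.transform import Rotation as Ro
def rel(pos,R,verbose=True):
    s=env.state(); A=Ro.from_euler('xyz',s['tcp_rot']); 
    d=A.inv().apply(np.array(pos)-s['eef_pos']); r=(A.inv()*R).as_rotvec(degrees=True)
    print("rel",d.round(1),r.round(2)); return d,r
def down(azdeg): return Ro.from_euler('xyz',[np.pi,0,np.radians(azdeg)])
def head():
    yaw=13.5; H=Ro.from_euler('ZY',[yaw,-25],degrees=True); return H
C=np.array([475.2,-367,118])
piv=np.array([551,-74.5])
er=np.array([np.cos(np.radians(171.5)),np.sin(np.radians(171.5))]); et=np.array([np.cos(np.radians(261.5)),np.sin(np.radians(261.5))])
def lev(r,t,z): return np.r_[piv+r*er+t*et,z]
E
python3 -c "
from h import *
rel(lev(70,-78,150),down(-8.5))
print(head().as_matrix().round(3), lev(70,-78,150))"
```

```text
rel [-491.3 -475.    64.6] [  0.    -0.   -64.26]
[[ 0.881 -0.233 -0.411]
 [ 0.212  0.972 -0.099]
 [ 0.423  0.     0.906]] [493.29802363  12.98989612 150.        ]
```

Request:
arm_command(motion=[-1, -491, -475, 0, 0, 0, -64.3, -1, -491, -475, 0, 0, 0, -64.3, -1, -491, -475, 0, 0, 0, -64.3, -1, -491, -475, 0, 0, 0, -64.3, -1, -491, -475, 0, 0, 0, -64.3, -1, -491, -475, 0, 0, 0, -64.3, -1, -491, -475, 0, 0, 0, -64.3, -1, -491, -475, 0, 0, 0, -64.3, -1, -491, -475, 0, 0, 0, -64.3, -1, -491, -475, 0, 0, 0, -64.3, -1, -491, -475, 0, 0, 0, -64.3, -1, -491, -475, 0, 0, 0, -64.3, -1, -491, -475, 0, 0, 0, -64.3, -1, -491, -475, 0, 0, 0, -64.3, -1, -491, -475, 0, 0, 0, -64.3, -1, -491, -475, 0, 0, 0, -64.3, -1, -491, -475, 65, 0, 0, -64.3, -1, -491, -475, 65, 0, 0, -64.3, -1, -491, -475, 65, 0, 0, -64.3, -1, -491, -475, 65, 0, 0, -64.3])

```text
t: 3.55
eef_pos: [493.5, 11.8, 150.2]
tcp_rot: [3.141, -0.0, -0.149]
ft_force: [-0.6, -0.5, 0.9]
opening: 0.004
```

```bash
python3 - <<'E'
from h import *
s=env.state(); print(s['eef_pos'],s['joints'].round(2),s['ft_force'],s['opening'],s['t'])
rel(lev(70,-78,150),down(-8.5)); rel(lev(70,-78,70),down(-8.5))
p,d=env.read_camera("wrist"); c=env.calibration("wrist"); cv2.imwrite("pics/w1.png",p[:,:,::-1])
for l in ["lever_peg","lever_pivot"]:
    for x in env.spot_point("wrist",l)[:2]: print(l,x["location"],x["confidence"],at_z(c,[x["location"]],90 if l[6]=='p' and l.endswith('peg') else 60))
print(proj(c,[[491,-28,90],[551,-74.5,67]]))
P=cloud(c,d)
q=P.reshape(-1,3); b=p.reshape(-1,3).sum(1)
k=q[(np.abs(q[:,0]-491)<25)&(np.abs(q[:,1]+28)<25)&(q[:,2]>75)&(q[:,2]<100)]; print(len(k),k.mean(0),k.min(0),k.max(0))
k=q[(np.linalg.norm(q[:,:2]-piv,axis=1)<20)&(q[:,2]>64)&(q[:,2]<70)]; print(len(k),k.mean(0))
E
```

```text
[493.49262939  11.79472899 150.22609508] [-0.11  0.39  1.95 -0.    0.8   0.04] [-0.62310616 -0.48464794  0.91373016] 0.004427228384554277 3.55
rel [-0.4 -1.2  0.2] [ 0.01 -0.02 -0.04]
rel [-0.4 -1.2 80.2] [ 0.01 -0.02 -0.04]
[[315.72674865 312.5082893 ]
 [406.99308734 345.07979803]]<stdin>:10: RuntimeWarning: Mean of empty slice.
  ret = um.true_divide(
Traceback (most recent call last):
ValueError: zero-size array to reduction operation minimum which has no identity
```

View pics/w1.png

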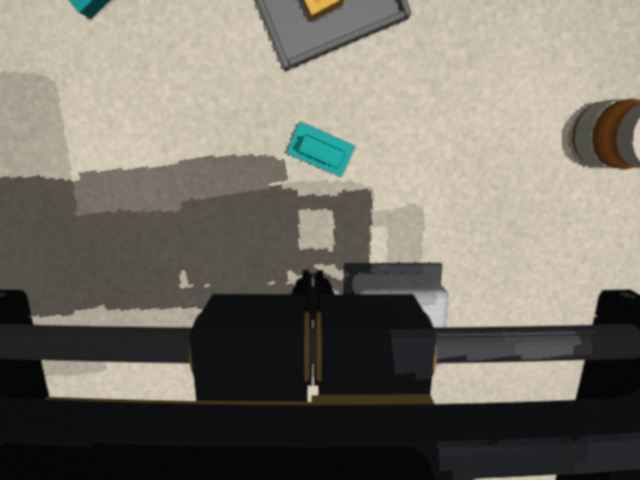

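Request:
arm_command(motion=[-1, -0.4, -1, 40, 0, 0, 0, -1, -0.4, -1, 80, 0, 0, 0, -1, -0.4, -1, 80, 0, 0, 0, -1, -0.4, -1, 80, 0, 0, 0, -1, -0.4, 10, 80, 0, 0, 0, -1, -0.4, 20, 80, 0, 0, 0, -1, -0.4, 30, 80, 0, 0, 0, -1, -0.4, 40, 80, 0, 0, 0, -1, -0.4, 50, 80, 0, 0, 0, -1, -0.4, 60, 80, 0, 0, 0, -1, -0.4, 60, 80, 0, 0, 0, -1, -0.4, 60, 80, 0, 0, 0])

```text
t: 4.9
eef_pos: [484.2, -46.9, 69.9]
tcp_rot: [3.142, -0.001, -0.149]
ft_force: [-1.7, 3.4, 1.1]
opening: 0.004
```

```bash
python3 - <<'E'
from h import *
s=env.state(); print(s['eef_pos'],s['ft_force'],"et",s['ft_force'][:2]@et, "t",(s['eef_pos'][:2]-piv)@et)
for n,b in [("scene",(180,300,250,390)),("top",(200,300,310,430))]:
    p,_=env.read_camera(n); cv2.imwrite(f"pics/{n}2.png",cv2.resize(p[b[0]:b[1],b[2]:b[3],::-1],(560,480)))
E
```

```text
[484.24531555 -46.89740015  69.88854449] [-1.6754052   3.35212748  1.10019028] et -3.067666599382303 t -17.43243852334505
```

View pics/scene2.png

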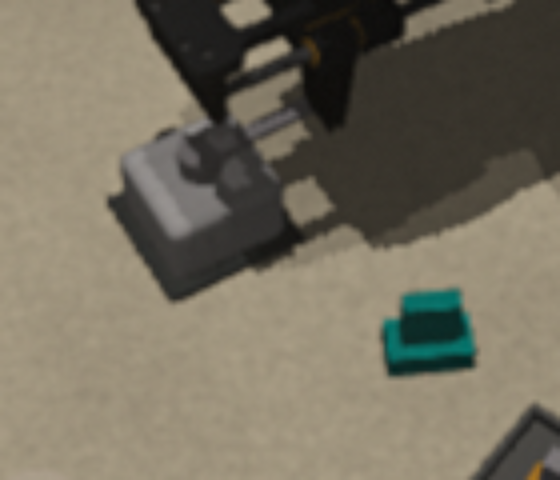

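View pics/top2.png

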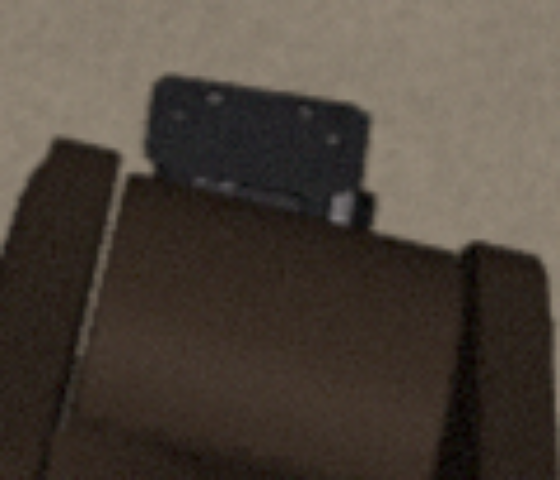

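The scene crop shows the lever arm pushed along by the closed fingers at about (300,118), with about 3 N of contact force. I continue to the stop.

Request:
arm_command(motion=[-1, 0, 10, 0, 0, 0, 0, -1, 0, 20, 0, 0, 0, 0, -1, 0, 28, 0, 0, 0, 0, -1, 0, 34, 0, 0, 0, 0, -1, 0, 34, 0, 0, 0, 0, -1, 0, 34, 0, 0, 0, 0])

```text
t: 5.6
eef_pos: [481.2, -80.7, 70.0]
tcp_rot: [3.141, -0.005, -0.148]
ft_force: [7.1, 6.6, -1.0]
opening: 0.007
```

```bash
python3 - <<'E'
from h import *
s=env.state(); print(s['eef_pos'],s['ft_force'],"et",s['ft_force'][:2]@et, "t",(s['eef_pos'][:2]-piv)@et)
E
```

```text
[481.18491342 -80.68328159  69.96495622] [ 7.05227818  6.57831605 -1.04903471] et -7.548452011703161 t 16.434690416481736
```

```bash
python3 - <<'E'
from h import *
p,_=env.read_camera("scene"); b=(180,260,270,360); cv2.imwrite(f"pics/s3.png",cv2.resize(p[b[0]:b[1],b[2]:b[3],::-1],(720,600),interpolation=cv2.INTER_CUBIC))
c=env.calibration("scene")
for a in [142.9,142.9+40,142.9+57.3]:
    a=np.radians(a); print(proj(c,[[551+75*np.cos(a),-74.5+75*np.sin(a),90],[551+75*np.cos(a),-74.5+75*np.sin(a),62],[551+50*np.cos(a),-74.5+50*np.sin(a),62]]).round())
print(env.state()['ft_force'],[x for x in env.spot_point("scene","lever_peg")])
E
```

```text
[[334. 208.]
 [334. 217.]
 [322. 217.]]
[[325. 191.]
 [325. 199.]
 [316. 205.]]
[[317. 186.]
 [317. 194.]
 [311. 202.]]
[ 6.8036155   6.957813   -0.81375479] [{'location': [318.0, 186.2], 'confidence': 0.76}]
```

View pics/s3.png

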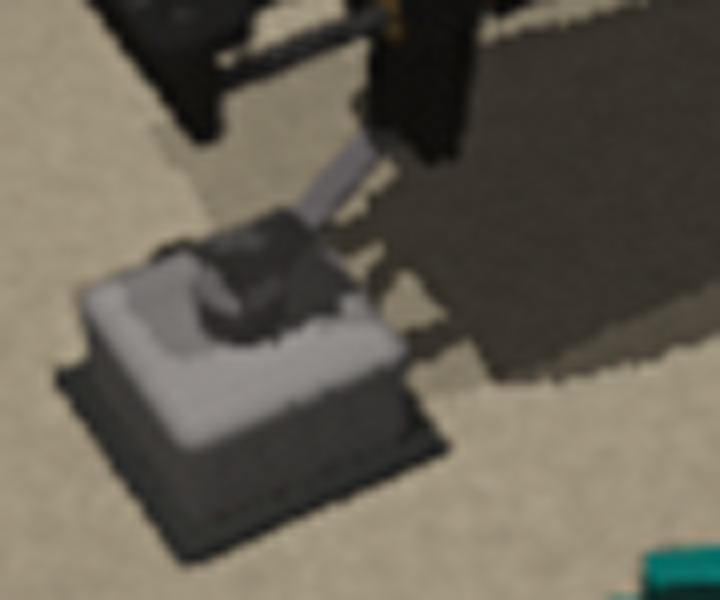

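The scene picture shows the lever nearly at its stop (arm end at about (317,198)). I push 4 mm further to be sure.

Request:
arm_command(motion=[-1, 0, 2, 0, 0, 0, 0, -1, 0, 3, 0, 0, 0, 0, -1, 0, 4, 0, 0, 0, 0, -1, 0, 4, 0, 0, 0, 0])

```text
t: 6.1
eef_pos: [481.3, -82.6, 69.9]
tcp_rot: [-3.139, -0.005, -0.149]
ft_force: [16.2, 28.1, -4.2]
opening: 0.006
```

```bash
python3 - <<'E'
from h import *
s=env.state(); print(s['eef_pos'],s['ft_force'],"et",s['ft_force'][:2]@et, "t",(s['eef_pos'][:2]-piv)@et)
p,_=env.read_camera("scene"); b=(180,260,270,360); cv2.imwrite(f"pics/s4.png",cv2.resize(p[b[0]:b[1],b[2]:b[3],::-1],(720,600),interpolation=cv2.INTER_CUBIC))
print([x for x in env.spot_point("scene","lever_peg")])
E
```

```text
[481.28216759 -82.63505429  69.90347413] [16.23058515 28.07882756 -4.23312708] et -30.169439112927247 t 18.350649496251155
[{'location': [319.2, 189.6], 'confidence': 0.48}]
```

View pics/s4.png

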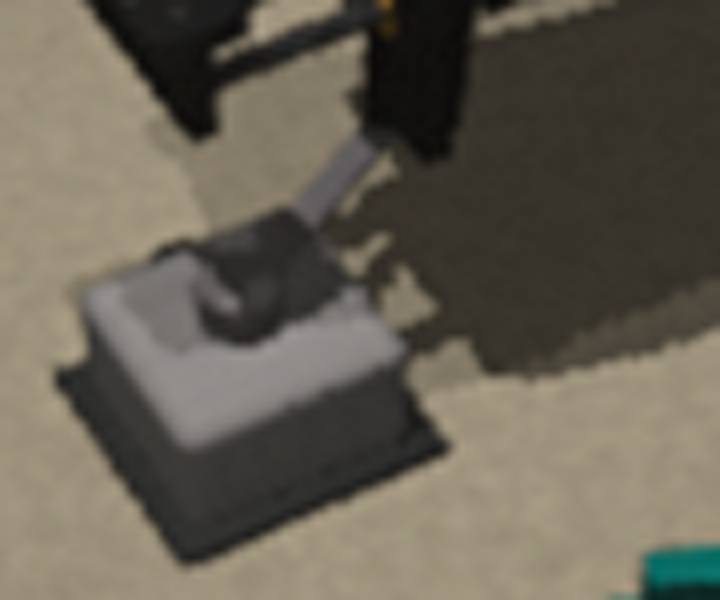

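The force jumped to 30 N for 2 mm of travel, so the lever is at its stop. I retreat and let it spring home.

Request:
arm_command(motion=[-1, 0, -15, 0, 0, 0, 0, -1, 0, -35, 0, 0, 0, 0, -1, 0, -55, 0, 0, 0, 0, -1, 0, -75, 0, 0, 0, 0, -1, 0, -95, 0, 0, 0, 0, -1, 0, -105, 0, 0, 0, 0, -1, 0, -105, -50, 0, 0, 0, -1, 0, -105, -80, 0, 0, 0, 1, 0, -145, -90, 0, 0, 0, 1, 0, -195, -90, 0, 0, 0, 1, 0, -195, -90, 0, 0, 0, 1, 0, -195, -90, 0, 0, 0])

```text
t: 7.4
eef_pos: [507.3, 109.1, 159.5]
tcp_rot: [3.141, -0.0, -0.145]
ft_force: [0.3, -0.1, -0.1]
opening: 0.285
```

```bash
python3 - <<'E'
from h import *
s=env.state(); print(s['eef_pos'],s['ft_force'],s['opening'])
p,d=env.read_camera("scene"); b=(190,400,250,500); cv2.imwrite(f"pics/s5.png",cv2.resize(p[b[0]:b[1],b[2]:b[3],::-1],(714,600),interpolation=cv2.INTER_CUBIC))
print([x for x in env.spot_point("scene","lever_peg")])
E
```

```text
[507.31031471 109.05138094 159.49615166] [ 0.34473693 -0.1356698  -0.10873036] 0.28495267662107404
[{'location': [333.8, 210.9], 'confidence': 0.54}]
```

View pics/s5.png

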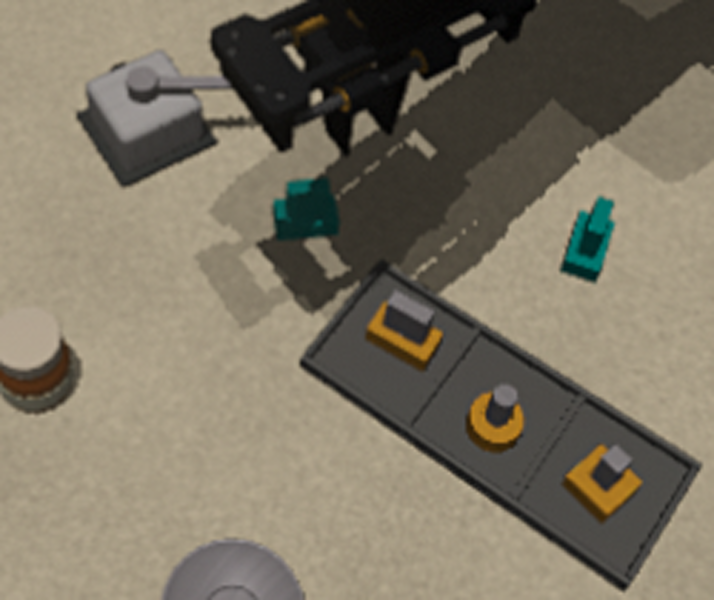

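Lever arm is back home in the picture, pointing at the gripper side at (200,83) in the crop. Confirmation crop: candidates are brass oblong (405,325), round (500,410) and square (605,480) in the tray, plus turquoise decoys (305,210) and (590,240). The brass oblong fits: oblong foot and blade tang, not turquoise. Next I check it with the wrist camera.

```bash
python3 - <<'E'
from h import *
c=env.calibration("wrist"); p,d=env.read_camera("wrist"); cv2.imwrite("pics/w6.png",p[:,:,::-1]); P=cloud(c,d)
q=P.reshape(-1,3); 
sel=(np.abs(q[:,0]-521)<35)&(np.abs(q[:,1]-186)<35)
k=q[sel&(q[:,2]>50)&(q[:,2]<64)]; print(len(k),cv2.minAreaRect(k[:,:2].astype(np.float32)),k[:,2].mean())
k=q[sel&(q[:,2]>19)&(q[:,2]<27)]; print(len(k),cv2.minAreaRect(k[:,:2].astype(np.float32)),k[:,2].mean())
b=q[(q[:,2]<5)&(q[:,2]>-5)];print(b[:,2].mean())
print([x['location'] for x in env.recognise("wrist","oblong_specimen")])
rel([521,186.3,100],down(17.9)); rel([521,186.3,27],down(17.9))
E
```

```text
835 ((521.1882934570312, 186.46978759765625), (12.05750560760498, 29.92168426513672), 19.30108070373535) 57.289041114858605
1368 ((521.2017211914062, 186.493408203125), (26.148113250732422, 46.070220947265625), 18.46822166442871) 23.31122150715833
0.46408739545302363
[[108.2, 117.4], [320.5, 265.1], [310.8, 118.7]]
rel [  1.9 -80.   59.4] [ 2.000e-02  2.000e-02 -2.645e+01]
rel [  1.9 -80.  132.4] [ 2.000e-02  2.000e-02 -2.645e+01]
```

View pics/w6.png

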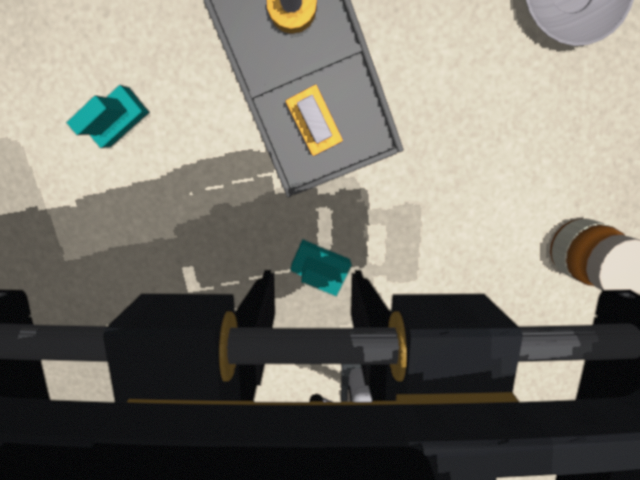

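The wrist view shows the brass oblong at (314,120) and the decoys at (108,117) and (321,266). Sizes match (26x46 foot, 12x30 tang) and the position agrees with the top view. Going to grasp.

Request:
arm_command(motion=[1, 2, -80, 20, 0, 0, -27, 1, 2, -80, 50, 0, 0, -27, 1, 2, -80, 59, 0, 0, -27, 1, 2, -80, 59, 0, 0, -27, 1, 2, -80, 59, 0, 0, -27, 1, 2, -80, 59, 0, 0, -27, 1, 2, -80, 59, 0, 0, -27, 1, 2, -80, 59, 0, 0, -27])

```text
t: 8.4
eef_pos: [521.3, 187.2, 101.3]
tcp_rot: [3.141, -0.001, 0.322]
ft_force: [0.3, 0.6, -0.5]
opening: 0.999
```

```bash
python3 - <<'E'
from h import *
s=env.state(); print(s['eef_pos'],s['ft_force'],s['opening'])
rel([521.2,186.5,27],down(18.6))
E
```

```text
[521.31717488 187.17072671 101.28514416] [ 0.2719357   0.59565227 -0.49670984] 0.9985975012276297
rel [-0.4  0.6 74.3] [ 0.01 -0.06 -0.18]
```

Request:
arm_command(motion=[1, -0.4, 0.6, 30, 0, 0, 0, 1, -0.4, 0.6, 55, 0, 0, 0, 1, -0.4, 0.6, 70, 0, 0, 0, 1, -0.4, 0.6, 74, 0, 0, 0, 1, -0.4, 0.6, 74, 0, 0, 0, -1, -0.4, 0.6, 74, 0, 0, 0, -1, -0.4, 0.6, 74, 0, 0, 0, -1, -0.4, 0.6, 74, 0, 0, 0, -1, -0.4, 0.6, 74, 0, 0, 0, -1, -0.4, 0.6, 74, 0, 0, 0, -1, -0.4, 0.6, 74, 0, 0, 0, -1, -0.4, 0.6, 74, 0, 0, 0, -1, -0.4, 0.6, 74, 0, 0, 0, -1, -0.4, 0.6, 74, 0, 0, 0, -1, -0.4, 0.6, 74, 0, 0, 0])

```text
t: 9.9
eef_pos: [520.9, 186.9, 26.6]
tcp_rot: [3.142, 0.0, 0.323]
ft_force: [-0.7, 0.0, -0.3]
opening: 0.217
```

```bash
python3 - <<'E'
from h import *
s=env.state(); print(s['eef_pos'],s['ft_force'],s['opening'],12/95, s['tcp_rot'])
E
```

```text
[520.85194573 186.85846425  26.57515872] [-0.7470126   0.04163081 -0.28670399] 0.216922231298597 0.12631578947368421 [3.14150677e+00 4.61522210e-05 3.23482953e-01]
```

Request:
arm_command(motion=[-1, 0, 0, 0, 0, 0, 0, -1, 0, 0, 0, 0, 0, 0, -1, 0, 0, 0, 0, 0, 0, -1, 0, 0, 0, 0, 0, 0, -1, 0, 0, 0, 0, 0, 0])

```text
t: 10.4
eef_pos: [520.8, 186.8, 26.5]
tcp_rot: [3.142, 0.0, 0.323]
ft_force: [-0.3, -0.9, -1.8]
opening: 0.126
```

Request:
arm_command(motion=[-1, 0, 0, -10, 0, 0, 0, -1, 0, 0, -25, 0, 0, 0, -1, 0, 0, -50, 0, 0, 0, -1, 0, 0, -90, 0, 0, 0, -1, 0, 0, -130, 0, 0, 0, -1, 0, 0, -170, 0, 0, 0, -1, 0, 0, -200, 0, 0, 0, -1, 0, 0, -220, 0, 0, 0, -1, 0, 0, -220, 0, 0, 0, -1, 0, 0, -220, 0, 0, 0])

```text
t: 11.4
eef_pos: [520.4, 186.8, 246.3]
tcp_rot: [3.142, 0.0, 0.324]
ft_force: [-0.8, 0.0, -2.3]
opening: 0.122
```

```bash
python3 - <<'E'
from h import *
s=env.state(); print(s['eef_pos'],s['ft_force'],s['opening'],s['joints'].round(2))
H=head(); T=H*Ro.from_euler('x',180,degrees=True); hz=H.as_matrix()[:,2]
for k in (120,50):
    print(k,C+(k+21.5)*hz); rel(C+(k+21.5)*hz,T)
rel(C+141.5*hz,down(13.5))
p,_=env.read_camera("scene"); cv2.imwrite("pics/s7.png",p[:,:,::-1])
E
```

```text
[520.41323318 186.78603003 246.30532594] [-0.77568967  0.03240622 -2.33630479] 0.12162153689480501 [ 0.23  0.36  1.7  -0.    1.09 -0.1 ]
120 [ 417.0518081  -380.96014575  246.24255187]
rel [-2.785e+02  5.054e+02  1.000e-01] [-1.09 24.99  4.96]
50 [ 445.81769808 -374.05406658  182.80100677]
rel [-249.   508.    63.6] [-1.09 24.99  4.96]
rel [-2.785e+02  5.054e+02  1.000e-01] [0.   0.01 5.04]
```

View pics/s7.png

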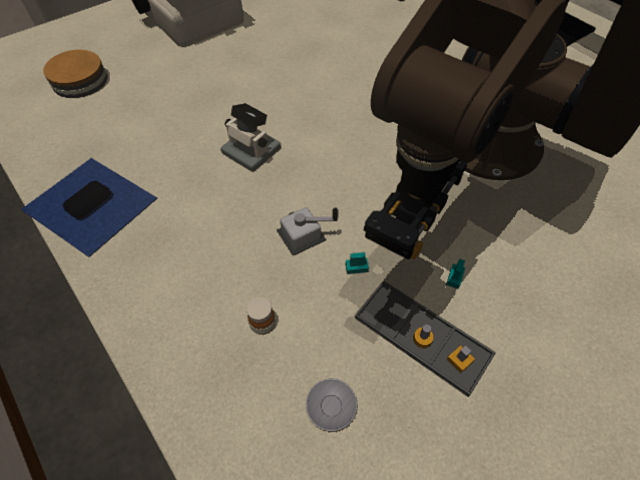

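The tray's right-hand cell is now empty and the specimen is held. Moving over the camera with the tilt, staying high.

Request:
arm_command(motion=[-1, -28, 50, 0, 0, 0, 0, -1, -56, 101, 0, 0, 0, 0, -1, -84, 152, 0, 0, 2.5, 0.5, -1, -111, 202, 0, 0, 5, 1, -1, -139, 253, 0, 0, 7.5, 1.5, -1, -167, 303, 0, -0.5, 10, 2, -1, -195, 354, 0, -0.7, 15, 3, -1, -223, 404, 0, -1, 20, 4, -1, -251, 455, 0, -1.1, 25, 5, -1, -278, 505, 0, -1.1, 25, 5, -1, -278, 505, 0, -1.1, 25, 5, -1, -278, 505, 0, -1.1, 25, 5, -1, -278, 505, 0, -1.1, 25, 5, -1, -278, 505, 0, -1.1, 25, 5, -1, -278, 505, 0, -1.1, 25, 5, -1, -278, 505, 0, -1.1, 25, 5])

```text
t: 13.05
eef_pos: [418.1, -379.1, 246.5]
tcp_rot: [-3.141, -0.436, 0.236]
ft_force: [-0.2, -0.5, -2.7]
opening: 0.125
```

```bash
python3 - <<'E'
from h import *
s=env.state(); print(s['eef_pos'],s['ft_force'],s['opening'],s['joints'].round(2))
H=head(); T=H*Ro.from_euler('x',180,degrees=True); hz=H.as_matrix()[:,2]
for k in (120,50): rel(C+(k+21.5)*hz,T)
for n in ("wrist","scene","top"):
    p,d=env.read_camera(n); cv2.imwrite(f"pics/{n}8.png",p[:,:,::-1]); np.save(f"pics/{n}8.npy",d); c=env.calibration(n); 
    if n=="wrist":np.save("pics/w8c.npy",c,allow_pickle=True)
    print(n,[(x['location'],round(x['confidence'],2)) for x in env.spot_point(n,"camera_head")], proj(c,[C]))
E
```

```text
[ 418.06534175 -379.07142778  246.45702327] [-0.23483313 -0.53725995 -2.7092776 ] 0.12486438366247081 [-1.05  0.32  1.83  0.53  0.94 -1.6 ]
rel [-1.4  1.6 -0.4] [-0.05 -0.    0.01]
rel [-1.4  1.7 69.6] [-0.05 -0.    0.01]
wrist [([311.9, 227.7], 0.82)] [[309.75356491 224.78943671]]
scene [([251.2, 108.2], 0.8)] [[249.11409496 109.56219421]]
top [([549.7, 287.1], 0.9), ([186.9, 264.1], 0.21)] [[548.87051758 284.56562607]]
```

View pics/wrist8.png

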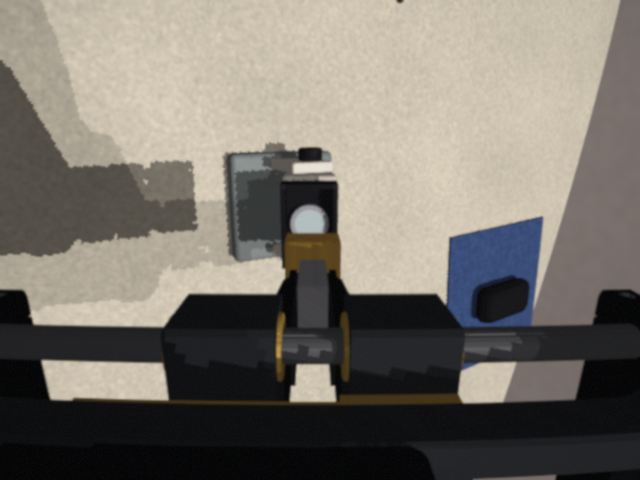

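View pics/scene8.png

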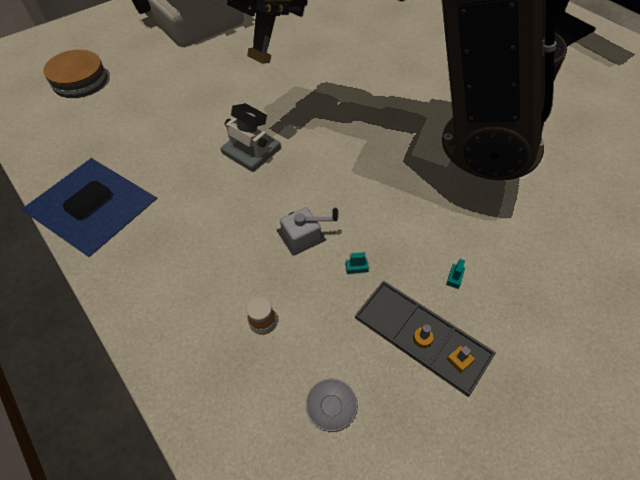

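The wrist view shows the lens at (310,220) and the held brass foot at (313,250), in line with it and square to the hood. The predicted rim centre agrees with the networks to about 3 px. Moving in along the line of sight.

Request:
arm_command(motion=[-1, -1.4, 1.6, 12, 0, 0, 0, -1, -1.4, 1.6, 24, 0, 0, 0, -1, -1.4, 1.6, 36, 0, 0, 0, -1, -1.4, 1.6, 48, 0, 0, 0, -1, -1.4, 1.6, 58, 0, 0, 0, -1, -1.4, 1.6, 65, 0, 0, 0, -1, -1.4, 1.6, 69, 0, 0, 0, -1, -1.4, 1.6, 69.5, 0, 0, 0, -1, -1.4, 1.6, 69.5, 0, 0, 0, -1, -1.4, 1.6, 69.5, 0, 0, 0, -1, -1.4, 1.6, 69.5, 0, 0, 0])

```text
t: 14.45
eef_pos: [445.5, -375.5, 183.4]
tcp_rot: [3.141, -0.437, 0.235]
ft_force: [0.5, 1.0, -1.7]
opening: 0.125
```

```bash
python3 - <<'E'
from h import *
s=env.state(); print(s['eef_pos'],s['ft_force'],s['opening'],s['qvel'].round(3))
H=head(); T=H*Ro.from_euler('x',180,degrees=True); R=H.as_matrix(); hz=R[:,2]
rel(C+71.5*hz,T)
ims=[]
for n in ("scene","top","wrist"):
    c=env.calibration(n); p,d=env.read_camera(n); cv2.imwrite(f"pics/{n}9.png",p[:,:,::-1]); P=cloud(c,d).reshape(-1,3); L=(P-C)@R
    rgb=p.reshape(-1,3).astype(int)
    br=(rgb[:,0]>1.5*rgb[:,2]+15)&(np.abs(L[:,0])<40)&(np.abs(L[:,1])<50)&(L[:,2]>25)&(L[:,2]<90)
    k=L[br]; print(n,len(k))
    if len(k)>20: print(np.percentile(k,[2,98],axis=0).round(1))
    g=L[(rgb.sum(1)<130)&(np.abs(L[:,0])<40)&(np.abs(L[:,1])<50)&(L[:,2]>-15)&(L[:,2]<12)]
    if len(g)>20: print(" hood",len(g),np.percentile(g,[2,98],axis=0).round(1))
    print([(x['location'],round(x['confidence'],2)) for x in env.spot_point(n,"oblong_specimen")][:2],proj(c,[C+50*hz]))
    print([(x['location'],round(x['confidence'],2)) for x in env.spot_point(n,"lever_peg")][:1])
    if n=="scene": ims.append(cv2.resize(p[40:190,190:340,::-1],(400,400)))
    if n=="wrist": ims.append(cv2.resize(p[100:300,210:410,::-1],(400,400)))
cv2.imwrite("pics/f9.png",np.hstack(ims))
E
```

```text
[ 445.46630689 -375.46239577  183.43925479] [ 0.50631683  1.00535048 -1.74470178] 0.1248796649605854 [ 0.002  0.002  0.001  0.     0.    -0.001]
rel [ 0.3 -1.3  0.9] [ 0.05 -0.03 -0.04]
scene 173
[[-10.8 -21.1  51. ]
 [ 14.6  22.9  66.4]]
 hood 356 [[-24.5 -34.3 -14.6]
 [ 23.3  34.3  -0.7]]
[([355.8, 267.0], 0.97), ([249.9, 113.0], 0.74)] [[252.7148124   88.85290762]]
[([252.8, 153.4], 0.53)]
top 377
[[-10.2 -21.8  52.1]
 [ 13.9  22.7  73.3]]
 hood 821 [[-22.9 -34.6 -14.5]
 [ 23.9  34.3   1.9]]
[([290.0, 263.5], 0.75), ([564.6, 298.0], 0.6)] [[565.39517165 298.6945437 ]]
[([341.5, 276.7], 0.87)]
wrist 1778
[[-12.3   6.3  55.4]
 [ 12.8  21.4  70.1]]
 hood 1829 [[-23.5 -23.3 -14. ]
 [ 20.7  33.4   2.1]]
[([311.1, 278.1], 0.87)] [[311.97494085 272.05921505]]
[]
```

View pics/f9.png

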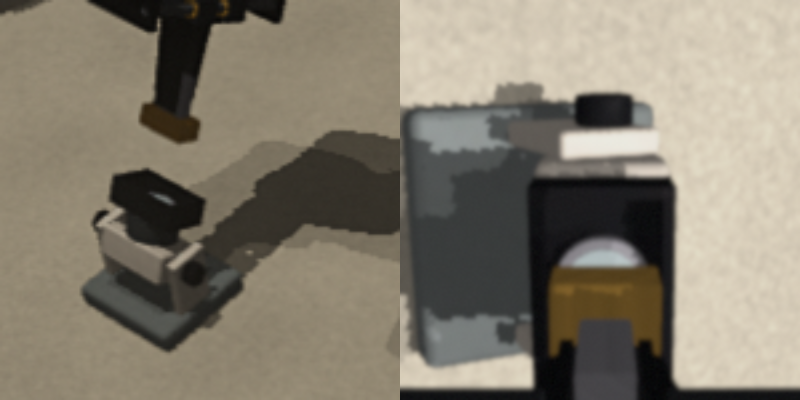

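Both views show the foot clear of the hood, parallel to its rim and centred. In the hood frame it measures x ≈ +1.5, y ≈ +0.7, z ≈ 50–52 mm. I settle briefly, then hand in.

Request:
arm_command(motion=[-1, 0, 0, 0, 0, 0, 0, -1, 0, 0, 0, 0, 0, 0, -1, 0, 0, 0, 0, 0, 0, -1, 0, 0, 0, 0, 0, 0])

```text
t: 15.3
eef_pos: [445.5, -375.3, 183.1]
tcp_rot: [-3.142, -0.437, 0.235]
ft_force: [-0.8, -1.3, -2.8]
opening: 0.124
```

```bash
python3 -c "
from cell import env
s=env.state(); print(s['t'],s['eef_pos'],s['qvel'].round(3),s['opening']); print(env.job_done())"
```

```text
15.3 [ 445.52021101 -375.29576599  183.07436887] [ 0.     0.001  0.    -0.     0.001  0.001] 0.12353961749379128
the job is handed in; nothing more can be done
None
```

I logged the specimen on the counter, took the brass oblong specimen from the tray and presented it to the camera. I handed in at t = 15.3 s; the interface gives no verdict.

- **Lever:** I pushed it with the closed fingers until the force rose to about 30 N over the last 2 mm, which I took as the stop. After I backed off, the scene picture showed it home again.
- **Presentation:** The last depth check put the underside about 1.5 mm (x) and 0.7 mm (y) off the line of sight and about 50–52 mm from the rim. It looked square to the hood and level with its rim. The arm was still, and the gripper opening matched the 12 mm tang.
- **Bystanders:** I did not touch the camera. The scene picture before the final approach showed the other specimens, the jar and the dish where they had been.
- **Checks that disagreed:** In the last scene picture the networks mislabelled things: a turquoise decoy came out as the oblong specimen, and the lever peg was found on the camera stand. The top view found the peg at its home position, and depth from the scene and top cameras agreed on the specimen's pose. The wrist camera saw only part of the foot.

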